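# Start the sample station in order at its switch boxes

## Robot

A 6-joint arm with a two-finger parallel gripper is mounted at the origin on a cart in front of the work surface, level with it; the furniture and walls round the work are solid. World frame = base frame: x ahead of the robot, y to its left, z up, the work surface at z = 0. Lengths are in m, angles in rad, forces in N, time in s.
With the tool pointing down it reaches from about 0.225 to 0.875 m from the base axis. Payload 3.4 kg.
Tool frame: the origin (TCP) lies at the very end of the fingers, on their centre line; the grasp point (between the pads) lies 19 mm behind it; z points along the fingers, y is the line along which they close (so a half turn about z gives the same grasp; the last joint's range is limited). The gripper opens to 85 mm and grips with 20 to 120 N. Pads are 22 mm wide; open, the fingers measure 114 mm over their backs; the gripper's body (76 mm by 85 mm) begins 54 mm behind the grasp point. The pads swing forward as they close: fully open they stand 13 mm farther back than shut.
Start: joints at [1.018, 0.276, 1.505, -0, 1.361, -0.121], TCP at [0.241, 0.522, 0.231] pointing down, gripper open.
Joint ranges: [-2.89, 2.89], [-0.75, 2.08], [0.22, 2.7], [-1.18, 4.32], [0.11, 2.71], [-2.7, 2.7]. Speed limits (rad/s): [2.57, 2.57, 3.14, 3.14, 3.14, 3.14].

## Interface

Orientations are given as a unit quaternion [w, x, y, z].
In Python, from workcell import r gives the robot as it stands. The module is installed in compiled form; this text tells all that it offers. Calls block until the motion is done:
- r.move_pose(position, orientation): joint-space move of the TCP to a pose.
- r.move_l(position, orientation=None, v=0.15, force_limit=None): straight line of the TCP; orientation=None keeps the orientation; v is the mean speed in m/s. With force_limit (N) it stops when the force on the tool has changed by that much, and returns True; else False.
- r.move_j(angles): joint-space move.
- r.command_gripper(opening): opening from 0.0 (shut) to 1.0 (fully open); the grip force is fixed at half the most; returns when the fingers have stopped.
- r.wait(seconds).
- r.ik(position, orientation): joint angles nearest the present ones, or None.
- r.get_state(): the state.
- r.read_camera(name): name is "scene" or "side" or "wrist"; returns the picture (420x560x3 uint8, red, green, blue); there is no depth.
- r.camera_params(name): a dict with "K" (3x3 intrinsics, pixels), "extrinsics" (4x4, takes a point from camera to world coordinates); the wrist camera has in their place "tool_from_camera" (4x4, takes a point from camera to tool coordinates, whose origin is the TCP and whose axes are the flange's). Camera axes: x right, y up, looking along -z (the intrinsics and any distortion apply to the point x, -y, -z); pixel columns grow to the right and rows downward; lengths in m; the calibration is good to about 2 mm. A picture is of the moment at which its call begins: read the wrist's pose just before it. camera_params takes no time and is no camera call.
A pose or a line that the arm cannot do raises r.Unreachable and nothing moves.
- r.close_job(): hands the job in; it is judged then, once.
Trained networks look in the newest picture that a camera, given by its name, has taken for a name from the list of things; names that differ only in an ending like _2 or _b are one class to them, and where a whole thing is asked for, a point or a joint stands for the part that bears it (a point fixed in the world has none). Each returns a list of dicts, best first, with "conf" (0 to 1); they miss things now and then, are a little off and sometimes report something else, mostly with a low value. They report only what shows in the picture. A call takes as long as a camera call.
- r.masks_of(camera, name): "pixels" (420x560 bool, what is visible of it) and "box" ([left, top, width, height] in pixels, round what is visible of it).
- r.tip_of(camera, name): "xy" ([column, row] in pixels: a listed point, or the origin of a listed thing).
The state is a dict: "time_s": time; "q": joint angles; "dq": joint speeds; "joint_efforts": joint torques, N m; "tool_pos": TCP position; "tcp_rot": TCP orientation; "wrist_force": force on the tool from outside, world axes, zero at the start; "wrist_torque": the same for the moment, N m; "gripper_width": opening from 0.0 (shut) to 1.0 (fully open); "grasp_force": force on a finger pad.
Only numpy, scipy, OpenCV 4.12 (cv2) and the standard library are available. Lean on these libraries where they do the work, as an engineer would, in place of code of your own. Each camera call takes 0.05 s, during which the arm holds its last target. There are 200 camera calls.

## Task

Switch on the sample station at its loose switch boxes, lifting nothing: press the round key lightly down with the fingertips first (extractor), then the square key (shaker), then the plain bar key (lamp), each most of the way down so that it stays down. Leave the cross-shaped key up, and leave the boxes, the pot, the tube and the label roll standing where they are.

Things in the scene. Friction and masses are not known exactly. Their poses are not given: they have to be found in the camera images.
- box_round: Loose switch box, grey with a white face plate on top, 62 x 62 mm and 34 mm high, 0.4 kg, on four rubber feet; its one black key stands in the middle of its top and is a round disc, 32 mm across, seen from above. Origin: centre of the underside; z up. All four boxes are alike but for the key.
- key_round_top (a point): Centre of the top face of the round key; 48 mm above the bench (14 mm above the box's top) while the key is up, and it goes down with the key.
- key_round (a joint): How far the round key is pressed down, m: 0 up, 0.008 on its hard stop. It has no spring: about 3.5 N (more if fast) moves it and it stays where it is left; from 0.005 on it counts as switched on.
- box_square: Loose switch box, grey with a white face plate on top, 62 x 62 mm and 34 mm high, 0.4 kg, on four rubber feet; its one black key stands in the middle of its top and is a square, 30 x 30 mm, seen from above. Origin: centre of the underside; z up. All four boxes are alike but for the key.
- key_square_top (a point): Centre of the top face of the square key; 48 mm above the bench (14 mm above the box's top) while the key is up, and it goes down with the key.
- key_square (a joint): How far the square key is pressed down, m: 0 up, 0.008 on its hard stop. It has no spring: about 3.5 N (more if fast) moves it and it stays where it is left; from 0.005 on it counts as switched on.
- box_bar: Loose switch box, grey with a white face plate on top, 62 x 62 mm and 34 mm high, 0.4 kg, on four rubber feet; its one black key stands in the middle of its top and is a plain narrow bar, 16 mm along the box's x and 46 mm along its y, seen from above. Origin: centre of the underside; z up. All four boxes are alike but for the key.
- key_bar_top (a point): Centre of the top face of the bar key; 48 mm above the bench (14 mm above the box's top) while the key is up, and it goes down with the key.
- key_bar (a joint): How far the bar key is pressed down, m: 0 up, 0.008 on its hard stop. It has no spring: about 3.5 N (more if fast) moves it and it stays where it is left; from 0.005 on it counts as switched on.
- box_cross: Loose switch box, grey with a white face plate on top, 62 x 62 mm and 34 mm high, 0.4 kg, on four rubber feet; its one black key stands in the middle of its top and is a plus-shaped cross, 44 mm over its arms, each 14 mm wide, seen from above. Origin: centre of the underside; z up. All four boxes are alike but for the key.
- key_cross_top (a point): Centre of the top face of the cross key; 48 mm above the bench (14 mm above the box's top) while the key is up, and it goes down with the key.
- key_cross (a joint): How far the cross key is pressed down, m: 0 up, 0.008 on its hard stop. It has no spring: about 3.5 N (more if fast) moves it and it stays where it is left; from 0.005 on it counts as switched (this one stays up).
- pot: Bystander: white specimen pot with screw lid, 48 mm across, 83 mm high, standing loose among the boxes; origin at the centre of its underside.
- tube: Bystander: capped sample tube, 30 mm across, 102 mm high, standing loose; origin at the centre of its underside.
- label_roll: Bystander: roll of labels, 80 mm across, 27 mm high, lying flat and loose; origin at the centre of its underside.

How it is judged:
By the outcome, as a careful person would: the job done as asked, in the order asked, and still so for the second after the job is handed in, with the robot touching nothing.
It also fails if it takes over 42 s, if anything falls off the work surface, if the arm or the gripper's body presses on something with over 40 N, if the wrist force passes 120 N, or if a joint passes its speed limit or range.

## Working session

There is one attempt and no reset: what is moved stays moved. The work goes in short steps, each a Python script; the robot and the scene stay as the last script left them, time stands still between calls to the robot, and variables do not carry over. Pictures are saved under pics/ and viewed, at most 10 in all, crops included, and the job is handed in when it is done.

```bash
mkdir -p pics
cat > h.py <<'E'
import numpy as np, cv2
from workcell import r
def ray(cam,xy,st=None):
    p=r.camera_params(cam); K=np.array(p["K"])
    if cam=="wrist":
        from scipy.spatial.transform import Rotation as R
        st=st or r.get_state(); T=np.eye(4); q=st["tcp_rot"]
        T[:3,:3]=R.from_quat([q[1],q[2],q[3],q[0]]).as_matrix(); T[:3,3]=st["tool_pos"]
        E=T@np.array(p["tool_from_camera"])
    else: E=np.array(p["extrinsics"])
    d=p.get("distortion",p.get("dist"))
    u=cv2.undistortPoints(np.array([[xy]],float),K,None if d is None else np.array(d,float))[0,0]
    return E[:3,3],E[:3,:3]@np.array([u[0],-u[1],-1])
def onplane(cam,xy,z,st=None):
    o,d=ray(cam,xy,st); return o+d*(z-o[2])/d[2]
E
python3 - <<'E'
from h import *
ims=[]
for c in("scene","side"):
    im=r.read_camera(c); cv2.imwrite(f"pics/{c}.png",im[:,:,::-1])
    p=r.camera_params(c); print(c,p.keys(),np.round(p["extrinsics"],2)[:3,3])
    for n in("key_round_top","key_square_top","key_bar_top","key_cross_top","pot","tube","label_roll"):
        z=.048 if "key" in n else 0
        print(n,[(np.round(t["xy"]),round(t["conf"],2),np.round(onplane(c,t["xy"],z),3)[:2]) for t in r.tip_of(c,n)[:3]])
s=r.get_state();print(s["time_s"],s["tcp_rot"],s["wrist_force"],r.camera_params("wrist"))
E
```

```text
scene dict_keys(['K', 'extrinsics']) [-0.04 -0.38  0.61]
key_round_top [(array([302., 248.]), 0.68, array([0.457, 0.2  ])), (array([335., 263.]), 0.62, array([0.474, 0.132])), (array([333., 284.]), 0.34, array([0.432, 0.093]))]
key_square_top [(array([229., 228.]), 0.56, array([0.389, 0.337]))]
key_bar_top [(array([391., 226.]), 0.83, array([0.635, 0.148]))]
key_cross_top [(array([301., 196.]), 0.46, array([0.576, 0.346]))]
pot [(array([307., 246.]), 0.82, array([0.513, 0.252]))]
tube [(array([244., 292.]), 0.78, array([0.336, 0.216]))]
label_roll [(array([221., 200.]), 0.68, array([0.475, 0.508]))]
side dict_keys(['K', 'extrinsics']) [0.33 1.03 0.48]
key_round_top [(array([300., 184.]), 0.65, array([0.462, 0.126])), (array([256., 317.]), 0.46, array([0.459, 0.571]))]
key_square_top [(array([324., 235.]), 0.7, array([0.386, 0.337]))]
key_bar_top [(array([231., 181.]), 0.57, array([0.623, 0.139]))]
key_cross_top [(array([226., 233.]), 0.54, array([0.567, 0.361]))]
pot [(array([269., 231.]), 0.96, array([0.507, 0.264]))]
tube [(array([353., 229.]), 0.71, array([0.334, 0.227]))]
label_roll [(array([257., 318.]), 0.63, array([0.471, 0.521])), (array([225., 250.]), 0.6, array([0.577, 0.347]))]
0.8 [3.44960625e-05 2.14236899e-01 9.76781729e-01 6.60546080e-05] [-0.00064907 -0.17149125 -0.17461947] {'K': array([[346.81587573,   0.        , 281.02356851],
       [  0.        , 346.81587573, 212.35485487],
       [  0.        ,   0.        ,   1.        ]]), 'tool_from_camera': array([[ 1.16640203e-03,  9.59238352e-01,  2.82595866e-01,
         6.89851841e-02],
       [ 9.99999111e-01, -9.36367492e-04, -9.49063352e-04,
        -3.05742407e-04],
       [-6.45764384e-04,  2.82596722e-01, -9.59238592e-01,
        -1.42934920e-01],
       [ 0.00000000e+00,  0.00000000e+00,  0.00000000e+00,
         1.00000000e+00]])}
```

View pics/scene.png

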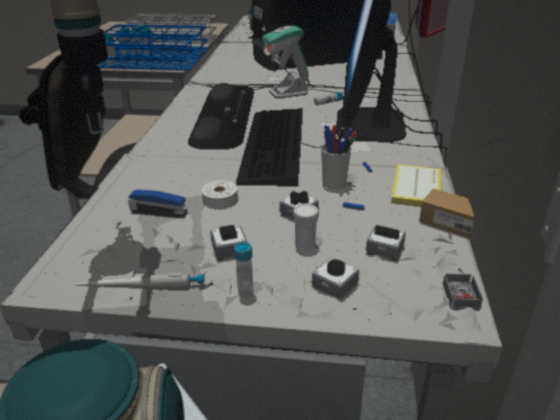

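View pics/side.png

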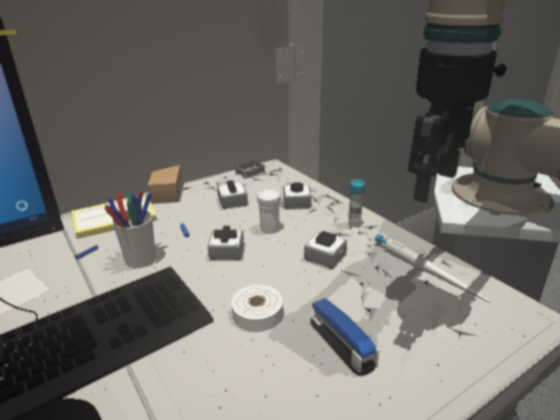

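The keys, as (column, row) in the scene image, are round (336,268), square (229,232), bar (387,233) and cross (299,200). The pot (306,228) and tube (244,268) stand between them. Both views agree with the networks to about 1–2 cm, so I'll refine with the wrist camera.

Run:
```python
from h import *
r.command_gripper(0.0)
D=[0,0,1,0]
for pos in([.47,.21,.25],):
    r.move_pose(pos,D); r.wait(.2); st=r.get_state()
    im=r.read_camera("wrist"); cv2.imwrite("pics/w1.png",im[:,:,::-1])
    for n in("round","square","bar","cross"):
        print(n,[(np.round(t["xy"]),round(t["conf"],2),np.round(onplane("wrist",t["xy"],.048,st),4)[:2]) for t in r.tip_of("wrist",f"key_{n}_top")[:3]])
    for n in("pot","tube"):
        print(n,[(np.round(t["xy"]),round(t["conf"],2),np.round(onplane("wrist",t["xy"],0,st),4)[:2]) for t in r.tip_of("wrist",n)[:2]])
s=r.get_state();print(s["time_s"],s["tool_pos"],s["q"],s["wrist_force"])
```

```text
round [(array([192., 183.]), 0.9, array([0.4716, 0.1197]))]
square [(array([414.,  94.]), 0.69, array([0.385 , 0.3352]))]
bar [(array([220., 314.]), 0.77, array([0.622 , 0.1412]))]
cross [(array([407., 279.]), 0.65, array([0.5776, 0.348 ]))]
pot [(array([316., 208.]), 0.74, array([0.5104, 0.2507]))]
tube [(array([279.,  48.]), 0.67, array([0.3385, 0.2072]))]
3.5583 [0.46993721 0.21012722 0.24996523] [ 2.85244561e-01  1.74415505e-01  1.59544606e+00 -1.58843374e-07
  1.37183170e+00 -1.28580905e+00] [0.32864825 0.40490981 0.37691737]
```

View pics/w1.png

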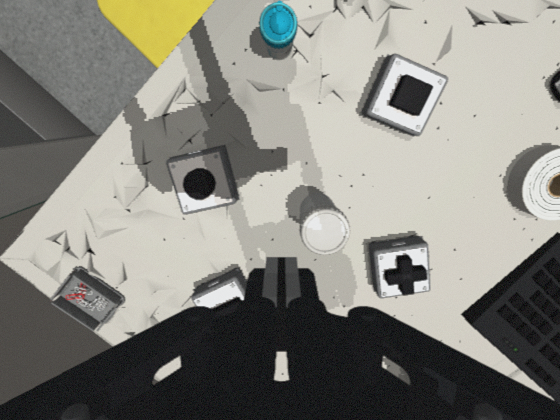

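The wrist view shows the round disc at (199,184); the network put it 7 px to the left. Square is at (411,95), cross at (406,275), and the bar is hidden by the gripper near (225,315). I'll correct the round key from the picture, press it, then look again for the other two.

```bash
cat >> h.py <<'E'
D=[0,0,1,0]
def press(x,y,zt=.0415):
    r.move_pose([x,y,.15],D); r.move_l([x,y,.058],v=.12); f0=r.get_state()["wrist_force"]
    hit=r.move_l([x,y,zt],v=.015,force_limit=15); s=r.get_state()
    print("hit",hit,np.round(s["tool_pos"],4),"dF",np.round(s["wrist_force"]-f0,1))
    r.move_l([x,y,.15],v=.12); print(r.get_state()["time_s"])
E
python3 - <<'E'
from h import *
st=dict(tool_pos=[0.46993721,0.21012722,0.24996523],tcp_rot=D)
p=onplane("wrist",[199,184],.048,st); print(p, onplane("wrist",[411,95],.048,st))
press(p[0],p[1])
r.move_pose([.56,.2,.25],D); r.wait(.2); st=r.get_state(); print(st["tool_pos"])
r.move_pose([.40,.21,.27],D); r.wait(.2); st=r.get_state(); print(st["tool_pos"],st["tcp_rot"])
im=r.read_camera("wrist"); cv2.imwrite("pics/w2.png",im[:,:,::-1])
for n in("round","square","bar","cross"):
    print(n,[(np.round(t["xy"]),round(t["conf"],2),np.round(onplane("wrist",t["xy"],.048,st),4)[:2]) for t in r.tip_of("wrist",f"key_{n}_top")[:3]])
print(r.get_state()["time_s"])
E
```

```text
[0.47242871 0.12590436 0.048     ] [0.3867791  0.33139421 0.048     ]
hit False [0.4724 0.1259 0.0415] dF [ 0.6 -1.1  1.7]
7.3667
[0.55838105 0.19898089 0.24846337]
[0.40147263 0.20994182 0.26954295] [-1.30992401e-04  4.76921711e-04  9.99999869e-01 -1.31329591e-04]
round [(array([204., 237.]), 0.83, array([0.4688, 0.1227]))]
square [(array([400., 160.]), 0.61, array([0.3823, 0.3336])), (array([388., 156.]), 0.46, array([0.3784, 0.3208])), (array([279., 117.]), 0.45, array([0.3386, 0.2067]))]
bar []
cross [(array([396., 322.]), 0.72, array([0.5773, 0.3472]))]
9.3667
```

View pics/w2.png

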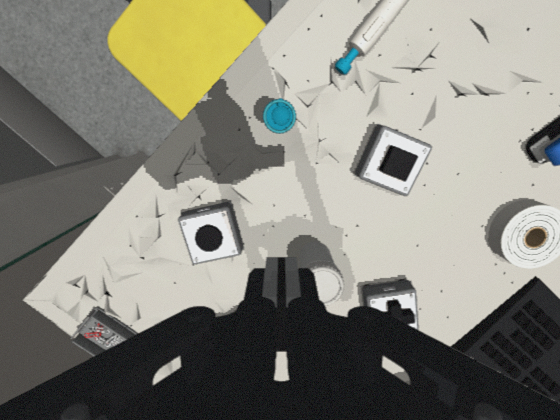

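In this view round is at (209,238), square at (400,161), and the bar is under the gripper. The 1.7 N was read after the motion ended, so it doesn't settle whether the key moved. I'll check by touching round again in steps while logging force.

```bash
cat >> h.py <<'E'
def press(x,y,zs=np.arange(.049,.0404,-.001)):
    r.move_pose([x,y,.13],D); r.move_l([x,y,.052],v=.15); r.wait(.1); f0=r.get_state()["wrist_force"]; out=[]
    for z in zs:
        hit=r.move_l([x,y,z],v=.02,force_limit=15); s=r.get_state()
        out.append((round(s["tool_pos"][2]*1e3,1),round(float((s["wrist_force"]-f0)[2]),1)))
        if hit: print("HIT"); break
    r.move_l([x,y,.13],v=.15); print(out,r.get_state()["time_s"])
E
python3 - <<'E'
from h import *
st=dict(tool_pos=[0.40147263,0.20994182,0.26954295],tcp_rot=[-1.30992401e-04,4.76921711e-04,9.99999869e-01,-1.31329591e-04])
for z in(.048,.0415): print(onplane("wrist",[209,238],z,st))
print("sq",onplane("wrist",[400,161],.048,st))
press(.472,.126,[.044,.043,.042,.0412,.0406])
r.move_pose([.58,.2,.25],D); r.wait(.3); st=r.get_state(); print(st["tool_pos"])
im=r.read_camera("wrist"); cv2.imwrite("pics/w3.png",im[:,:,::-1])
for n in("round","bar","cross","square"):
    print(n,[(np.round(t["xy"]),round(t["conf"],2),np.round(onplane("wrist",t["xy"],.048,st),4)[:2]) for t in r.tip_of("wrist",f"key_{n}_top")[:3]])
print(r.get_state()["time_s"])
E
```

```text
[0.46947051 0.12805094 0.048     ]
[0.47191962 0.12661509 0.0415    ]
sq [0.38329195 0.33361725 0.048     ]
[(np.float64(43.8), -1.2), (np.float64(42.9), 0.6), (np.float64(41.9), 0.1), (np.float64(41.3), -1.2), (np.float64(40.8), 3.4)] 13.175
[0.57907612 0.19935481 0.24922334]
round [(array([202.,  68.]), 0.67, array([0.4726, 0.125 ]))]
bar [(array([228., 221.]), 0.91, array([0.6206, 0.1429]))]
cross [(array([429., 181.]), 0.7, array([0.578 , 0.3469]))]
square []
14.4667
```

View pics/w3.png

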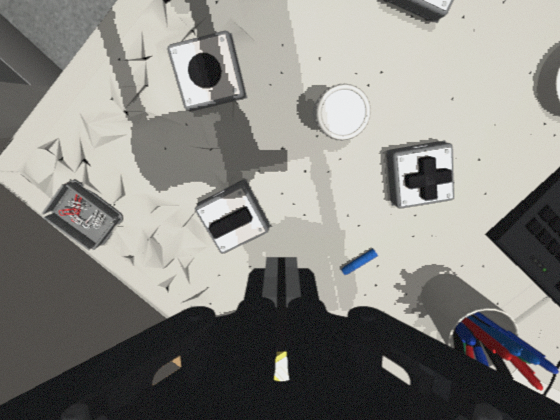

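Round is confirmed pressed: no contact until 41.2 mm, then 3.4 N, leaving it about 7 mm down. The bar is at (230,221), which gives about (0.621, 0.144). Next I'll press square, then bar.

Run:
```python
from h import *
zs=[.047,.045,.043,.041]
r.move_pose([.48,.27,.2],D)
press(.385,.3325,zs)
r.move_pose([.48,.27,.2],D)
press(.621,.144,zs)
r.move_pose([.45,.2,.27],D); r.wait(.2); st=r.get_state()
im=r.read_camera("side"); cv2.imwrite("pics/s2.png",cv2.resize(im[150:290,180:400,::-1],None,fx=3.5,fy=3.5))
im=r.read_camera("wrist"); cv2.imwrite("pics/w4.png",im[:,:,::-1])
print(r.get_state()["time_s"],r.get_state()["tool_pos"])
```

```text
[(np.float64(47.3), 2.3), (np.float64(45.1), 2.4), (np.float64(43.0), 2.8), (np.float64(40.8), 2.6)] 18.3083
[(np.float64(47.4), 0.7), (np.float64(45.3), 3.1), (np.float64(43.0), 1.6), (np.float64(40.8), 1.5)] 22.3833
23.5917 [0.45055188 0.19966832 0.26893022]
```

View pics/s2.png

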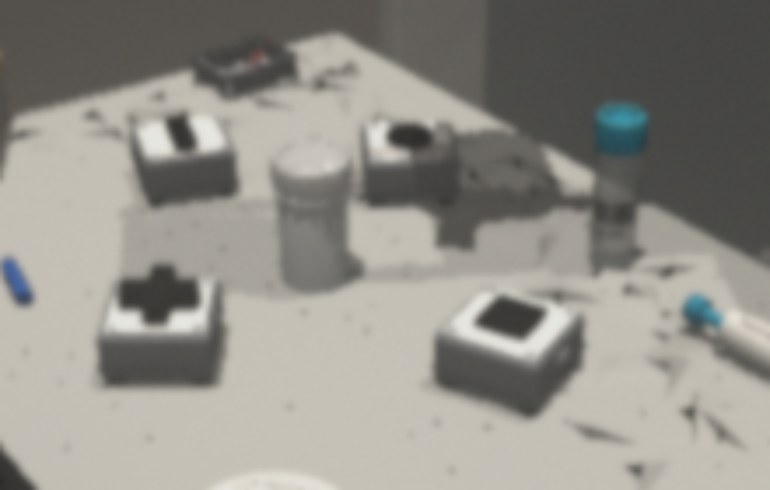

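View pics/w4.png

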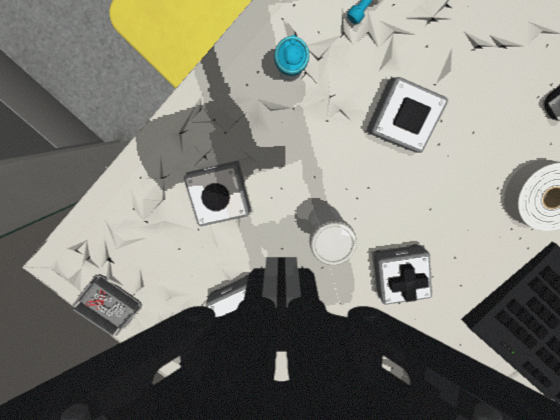

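The side crop shows the square (510,317), round (410,137) and bar (180,133) keys low. The cross (160,295) is still up, and the boxes, pot, tube and roll are in place.

```bash
python3 -c "
from h import *
print(r.close_job())"
```

```text
the job is handed in; nothing more can be done
None
```

I pressed round, square and bar in that order, each about 7 mm down and staying down, left the cross up with nothing else visibly moved, and handed in the job at about 24 s.

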